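# Press the probe head onto a board in a hand-lever test press and hold it

### The arm

A 7-joint arm with a two-finger parallel gripper is mounted at the origin on a cart in front of the work surface, level with it; the furniture and walls round the work are solid. World frame = base frame: x ahead of the robot, y to its left, z up, the work surface at z = 0. Lengths are in m, angles in rad, forces in N, time in s.
With the tool pointing down it reaches from about 0.4 to 0.875 m from the base axis. Payload 19.3 kg.
Tool frame: the origin (TCP) lies between the finger pads; the fingertips stand 17 mm ahead of it and the grasp point (between the pads) lies 2 mm behind it (bot.tips_ahead is the z of the fingertips in the tool frame, in m); z points along the fingers, y is the direction in which the jaws open and shut (so a half turn about z gives the same grasp; the last joint's range is limited). The gripper opens to 85 mm and grips with 20 to 120 N. Pads are 22 mm wide; open, the fingers measure 114 mm over their backs; the gripper's body (76 mm by 85 mm) begins 54 mm behind the grasp point. The pads swing forward as they close: fully open they stand 13 mm farther back than shut.
Start: joints at [-1.392, 0.521, -0.036, 1.599, 0.021, 1.021, -0.113], TCP at [0.154, 0.606, 0.248] pointing down, gripper open.
Joint ranges: [-2.91, 2.91], [-0.3, 2.13], [-1.5, 1.42], [0.17, 2.43], [-1.26, 4.41], [0.16, 1.93], [-2.52, 2.52]. Speed limits (rad/s): [1.89, 1.89, 2.39, 2.39, 3.01, 3.01, 3.01].

### API

Orientations are given as [roll, pitch, yaw] about the fixed x, y, z axes, in that order (R = Rz(yaw) Ry(pitch) Rx(roll)).
In Python, from workcell import telemetry, cams, job, bot gives the robot as it stands.
- The arm moves only by the tool arm_command, never from a script. Its argument "deltas" is a list of rows, each a list of 7 numbers: the opening, from -1 (shut) to 1 (fully open), so that 0 is half open, then the shift along the tool's x, y, z normalised to -1 to 1, where 1 is 150 mm, then the turn, a rotation vector about the tool's x, y, z normalised to -1 to 1, where 1 is 45 degrees. In form: [[hand, tx, ty, tz, rx, ry, rz], ...]. A call has 1 to 8 rows; each row is the pose to reach, as a shift and turn from the pose commanded when the call began, along the tool's axes at that moment; what a row does not reach only later rows make up. A row lasts 1/8 s, in which the tool goes at most 62.5 mm and 10.7 degrees, less where a joint would pass 70% of its speed; a pose out of reach is approached as far as the arm can. A call with a number of a shift or a turn outside -1 to 1 is refused whole. A call with a gripper value outside its range is refused whole. The fingers move at their own pace and stop on an object; "newtons" is the grip in N (left out, the last holds). Time passes only in rows, so rows that repeat a pose let the fingers close. It gives the time, the measured TCP pose, the force and the opening at its end, in the units of the state.
- telemetry.observe(): the state, without advancing time (a new reading comes with each control period).
- cams.grab_frame(name): name is "side" or "top" or "wrist"; returns the picture (400x640x3 uint8, blue, green, red); there is no depth.
- cams.get_calibration(name): a dict with "fx", "fy", "cx", "cy" (pixels), "R" (3x3) and "t" (3): a world point X has camera coordinates R X + t. Camera axes: x right, y down, z forward; pixel columns grow to the right and rows downward; lengths in m; the calibration is good to about 2 mm. A picture is of the moment at which its call begins: read the wrist's pose just before it. get_calibration takes no time and is no camera call; for the wrist camera it gives the pose at the moment of the call.
- job.job_done(): hands the job in, once; it reports no verdict.
The state is a dict: "clock": time; "qpos": joint angles; "qd": joint speeds; "joint_efforts": joint torques, N m; "position": TCP position; "tool_rot": TCP orientation; "force": force on the tool from outside, world axes, zero at the start; "moment": the same for the moment, N m; "grip_width": finger opening in m.
Only numpy, scipy, OpenCV 4.12 (cv2) and the standard library are available. Lean on these libraries where they do the work, as an engineer would, in place of code of your own. Each camera call takes 0.05 s, during which the arm holds its last target.

### The job

Run a contact test in the hand press on the bench. First slide the board carrier in by its upright knob until it is fully home against its end stop; then flip the safety catch up and right over to the back so that it lets the lever go; then take the lever by its ball knob and pull it down until you feel the probe head bottom firmly on the nest plate, without forcing it. The lever springs back if let go, so finish while still gripping the ball and holding the head pressed down; leave the mouse and the solder spool where they lie.

Things in the scene. Friction and masses are not known exactly. Their poses are not given: they have to be found in the camera images.
- press_base: bed of the bench test press, bare aluminium, bolted down: front plate x -75 to +60, y -75 to +170 mm, its top 18 mm above the bench, with a slideway along y; round column 32 mm thick and 205 mm high at x = +100, y = 0. Origin on the bench straight below the ram; x points away from the operator to the column, y along the slideway to the carrier's open end, z up. Place and turn vary
- press_head: grey casting clamped on the column, 60 mm wide in y, x -32 to +129, from 105 to 185 mm above its origin. Its frame is the bed's, only 0 to 10 mm higher, as the height was set; it carries lever, catch and probe head. Head figures below are in mm in this frame
- carrier (a joint): board carrier, an aluminium plate 70 x 195 x 10 mm that slides along the bed's y: 0 m = fully home against the end stop, the nest under the probe head; grows as it is drawn out along +y (starts 55 to 90 mm out, limit 95). Slides with about 2 N and stays where it is left
- carrier_knob (a point): middle of the grip of the carrier's upright black knob, a cylinder 20 mm in diameter from 12 mm below to 13 mm above this point; 57 mm above the bench, at bed x = 0, bed y = 125 mm + the joint value. The carrier plate is 26 mm below it; the slideway's edge strips 19 mm below it and 33 mm or more aside in x
- nest: light metal nest plate 60 x 90 x 12 mm with corner dowels to 18 mm, with the board in it, fixed on the carrier; origin at the centre of its underside, 31 mm above the bench. The probe head's feet land on its top
- catch (a joint): safety catch, a bright steel drop hook on the right side of the press head: 0 rad = hooked over the lug of the lever's hub, lever locked; grows as it is lifted and thrown over to the back (towards bed +x), to 1.9 = lying back. Turns easily, under 0.1 N m; past about 1.15 rad it falls over to the back by its own weight, before that it falls shut
- catch_tab (a point): point near the top of the catch's thumb tab, a plate 20 mm wide (along y) and 5 mm thick that stands up 38 mm from the hook's arm, its tip 8 mm above this point; hooked it is at x +36, y -46, z 229. To throw the catch, push it straight back towards +x from the operator's side to past the hinge line, the ends of closed fingers about 45 mm above the hinge line; the ram's end (z 202, y -10 to +10) is near
- catch_hinge (a point): the catch's hinge line, parallel to y; at x +72, y -46, z 171
- lever (a joint): hand lever of the press: 0 rad = up (the bar points to the operator, towards bed -x, 0.70 rad above level); grows as the ball is pulled down, limit 1.35. While hooked it stops at about 0.07. A return spring lifts it. It drives the probe head down by a rack, 22 mm per rad. Where the head bottoms depends on the height of the press head: between about 0.6 and 1.15 rad
- lever_hinge (a point): the lever's axis, parallel to y, in the middle of its hub; x +22, y -46, z 145
- lever_knob (a point): centre of the ball knob, 150 mm from the lever's axis; it moves on a circle about that axis in the x-z plane
- lever_ball: black ball knob, 34 mm in diameter, at the end of the lever's bar (12 mm thick); origin at its centre. Grip it across, along bed y, from above; it may turn between the fingers. Pulling takes 2 to 4 N until the probes touch, about 7 N when the head's feet reach the nest plate; 12 to 20 N in all holds the head firmly down, more than 40 N is forcing it
- probe_head: probe head of the press, black and aluminium plate 56 x 84 x 20 mm on a square ram, with a field of short spring probes and four steel feet below; origin 6 mm above the soles of the feet, on the ram's axis. With the lever up the soles are 13 to 23 mm above the nest plate, the probes reach 4 mm lower
- mouse: loose black computer mouse 115 x 56 x 40 mm lying before the press, to the right; not part of the job
- solder_spool: loose spool of solder wire, 58 mm in diameter, 36 mm high, standing flat before the press, to the left; not part of the job

How it is judged:
By the outcome, as a careful person would: the job done as asked, in the order asked, and still so for the second after the job is handed in, while the arm keeps its last pose, push and grip.
It also fails if it takes over 64 s, if anything falls off the work surface, if the arm or the gripper's body presses on something with over 40 N, if the wrist force passes 120 N, or if a joint passes its speed limit or range.

## Working session

There is one attempt and no reset: what is moved stays moved. The work goes in short steps, Python scripts to look and compute and a tool call to move; the robot and the scene stay as the last step left them, time stands still between calls to the robot, and variables do not carry over. Pictures are saved under pics/ and viewed, and the job is handed in when it is done.

Besides the shell and the picture viewer there is one more tool, called after "Request:" by a JSON object that holds its "method" and its "body", one argument or row to a line. arm_command: Moves the arm, as the interface text tells. Its arguments: {"type":"object","properties":{"deltas":{"type":"array","items":{"type":"array","items":{"type":"number"}}},"newtons":{"type":"number"}},"required":["deltas"]}

```bash
ls; mkdir -p pics
python3 - <<'E'
from workcell import telemetry, cams, job, bot
import cv2
print(telemetry.observe()); print(bot.tips_ahead)
for n in ("side","top","wrist"):
    c=cams.get_calibration(n); print(n,c)
    cv2.imwrite(f"pics/a_{n}.png",cams.grab_frame(n))
E
```

```text
pics
{'clock': 0.0, 'qpos': array([-1.39222229,  0.52201111, -0.03630414,  1.59996863,  0.0211939 ,
        1.02108288, -0.11282418]), 'qd': array([ 4.02120030e-04, -5.71097417e-04, -2.38970715e-05,  2.65875319e-04,
        2.03268079e-03, -3.94913189e-04, -1.15156747e-04]), 'joint_efforts': array([ 1.36466715e-03, -9.27095389e+01,  1.98000513e+00, -3.69921434e+01,
        1.78528426e-02,  7.96361302e-03, -9.13049962e-05]), 'position': array([0.15385627, 0.60546256, 0.24774188]), 'tool_rot': array([-3.14051054e+00,  8.23115171e-05,  2.89276044e+00]), 'force': array([-0.78123144, -0.42673434,  0.23594558]), 'moment': array([-0.00647954,  0.00057955, -0.03226707]), 'grip_width': 0.0851924207103029}
0.017
side {'fx': 448.9032034796773, 'fy': 448.9032034796773, 'cx': 312.71116821545365, 'cy': 194.98667657381458, 'R': array([[-0.96692982, -0.25475259, -0.01215888],
       [-0.1332599 ,  0.54529557, -0.82758355],
       [ 0.21745923, -0.79859493, -0.56121085]]), 't': array([0.53218054, 0.18790415, 0.92518958])}
top {'fx': 471.3728082848926, 'fy': 471.3728082848926, 'cx': 311.731339327224, 'cy': 189.57354003922606, 'R': array([[-0.01190274, -0.99992048,  0.00416715],
       [-0.99606457,  0.01149059, -0.08788251],
       [ 0.08782764, -0.00519679, -0.99612213]]), 't': array([0.01226509, 0.56622368, 1.15981463])}
wrist {'fx': 323.866390987363, 'fy': 323.866390987363, 'cx': 320.3408455010448, 'cy': 199.9354828497339, 'R': array([[ 2.45783332e-01,  9.69324503e-01, -7.49890312e-04],
       [ 9.32332057e-01, -2.36191650e-01,  2.73807304e-01],
       [ 2.65231011e-01, -6.79964182e-02, -9.61784278e-01]]), 't': array([-0.62404284, -0.03647083,  0.37794163])}
```

View pics/a_side.png

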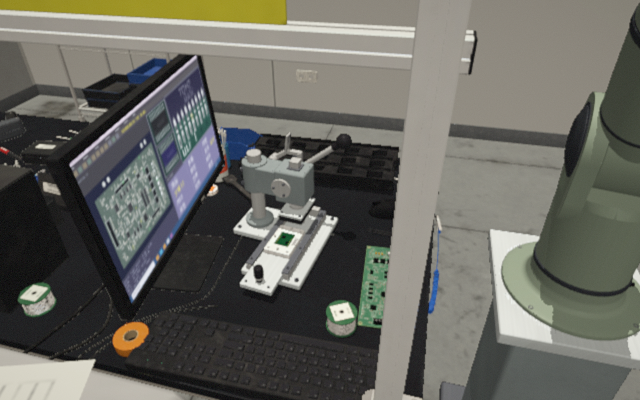

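View pics/a_top.png

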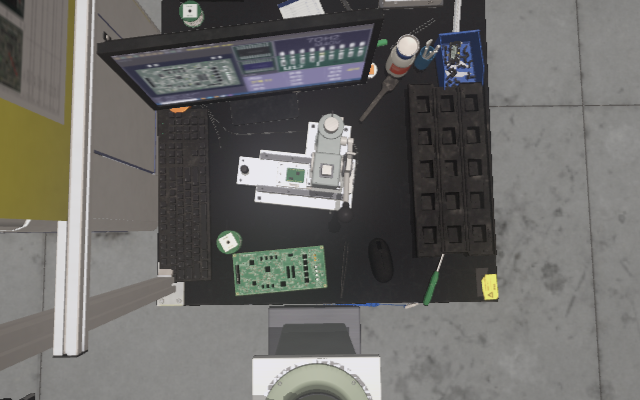

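View pics/a_wrist.png

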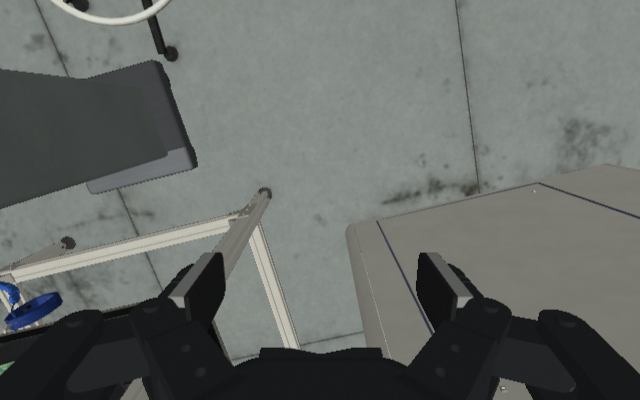

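```bash
cat > h.py <<'E'
import numpy as np, cv2
from workcell import telemetry, cams, job, bot
def cam(n):
    c=cams.get_calibration(n); return c
def center(c): return -c["R"].T@c["t"]
def ray(c,u,v):
    d=np.array([(u-c["cx"])/c["fx"],(v-c["cy"])/c["fy"],1.]); return center(c), c["R"].T@d
def plane(c,u,v,z):
    o,d=ray(c,u,v); return o+d*(z-o[2])/d[2]
def tri(c1,p1,c2,p2):
    o1,d1=ray(c1,*p1); o2,d2=ray(c2,*p2)
    A=np.stack([d1,-d2],1); s=np.linalg.lstsq(A,o2-o1,rcond=None)[0]
    a=o1+d1*s[0]; b=o2+d2*s[1]; return (a+b)/2, np.linalg.norm(a-b)
def proj(c,X):
    p=c["R"]@np.asarray(X)+c["t"]; return np.array([c["fx"]*p[0]/p[2]+c["cx"],c["fy"]*p[1]/p[2]+c["cy"]])
E
python3 - <<'E'
from h import *
print([x for x in dir(bot) if x[0]!='_'],{k:getattr(bot,k) for k in dir(bot) if k[0]!='_'})
for n in("side","top"): print(n,center(cam(n)))
t=cam("top"); print("post",plane(t,160,270,0),plane(t,185,305,0))
a=cv2.imread("pics/a_top.png"); s=cv2.imread("pics/a_side.png")
cv2.imwrite("pics/b_top.png",cv2.resize(a[90:240,220:420],None,fx=4,fy=4,interpolation=cv2.INTER_CUBIC))
cv2.imwrite("pics/b_side.png",cv2.resize(s[120:300,210:410],None,fx=3.3,fy=3.3,interpolation=cv2.INTER_CUBIC)[:600])
cv2.imwrite("pics/c_top.png",cv2.resize(a[200:400,0:240],None,fx=3,fy=3,interpolation=cv2.INTER_CUBIC))
E
```

```text
['IKError', 'tips_ahead'] {'IKError': <class 'workcell.IKError'>, 'tips_ahead': 0.017}
side [0.3384303  0.77196277 0.68120354]
top [0.46227755 0.01178518 1.20502707]
post [0.36909536 0.39101911 0.        ] [0.28144407 0.32695301 0.        ]
```

View pics/b_top.png

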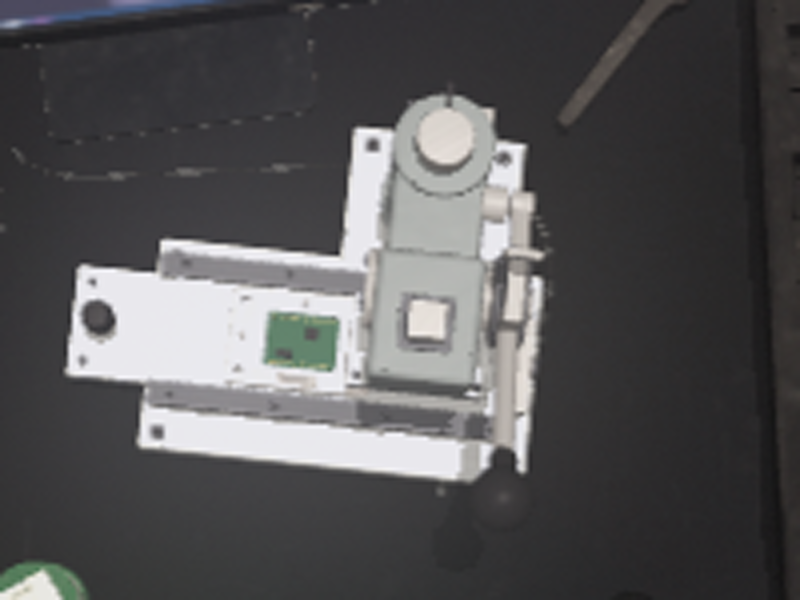

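View pics/b_side.png

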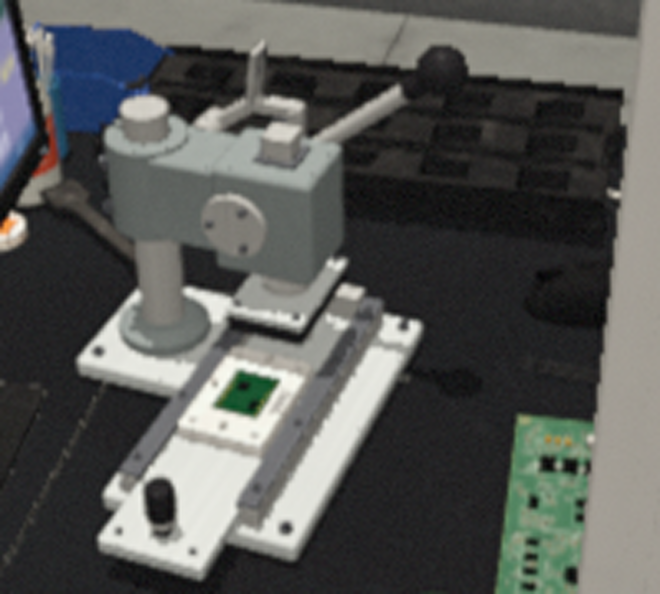

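View pics/c_top.png

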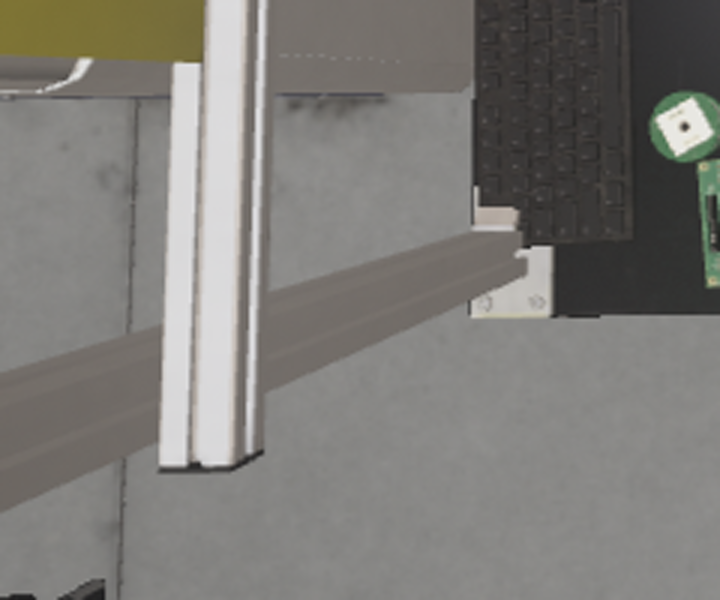

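Run:
```python
from h import *
a=cv2.imread("pics/a_top.png"); s=cv2.imread("pics/a_side.png")
def crop(im,u0,v0,w,h,k,fn):
    c=cv2.resize(im[v0:v0+h,u0:u0+w],None,fx=k,fy=k,interpolation=cv2.INTER_CUBIC)
    c=cv2.convertScaleAbs(c,alpha=.8)
    for u in range(u0 - u0%10+10,u0+w,10):
        cv2.line(c,((u-u0)*k+k//2,0),((u-u0)*k+k//2,6),(0,0,255),1); cv2.putText(c,str(u),((u-u0)*k-8,18),0,.4,(0,255,255),1)
    for v in range(v0-v0%10+10,v0+h,10):
        cv2.line(c,(0,(v-v0)*k+k//2),(6,(v-v0)*k+k//2),(0,0,255),1); cv2.putText(c,str(v),(8,(v-v0)*k+k//2+4),0,.4,(0,255,255),1)
    cv2.imwrite(fn,c)
crop(a,232,145,75,62,8,"pics/d1.png")
crop(a,300,108,65,72,8,"pics/d2.png")
crop(a,300,160,65,62,8,"pics/d3.png")
crop(s,230,125,95,70,8,"pics/d4.png")
crop(s,230,220,95,75,8,"pics/d5.png")
w=cam("wrist"); print(center(w),[proj(w,[.33,.36,z]) for z in(-.8,0,.2)])
```

```text
[0.08714669 0.62201043 0.37309443] [array([268.54590585, 191.13974995]), array([177.83513303, 336.64137164]), array([ 67.4484151 , 513.70354375])]
```

View pics/d1.png

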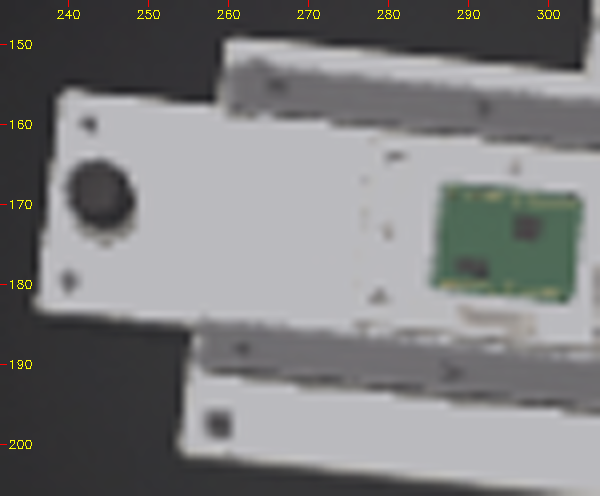

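View pics/d2.png

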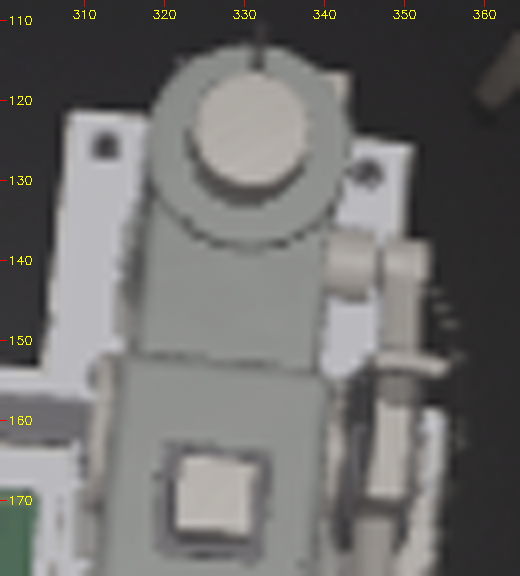

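View pics/d3.png

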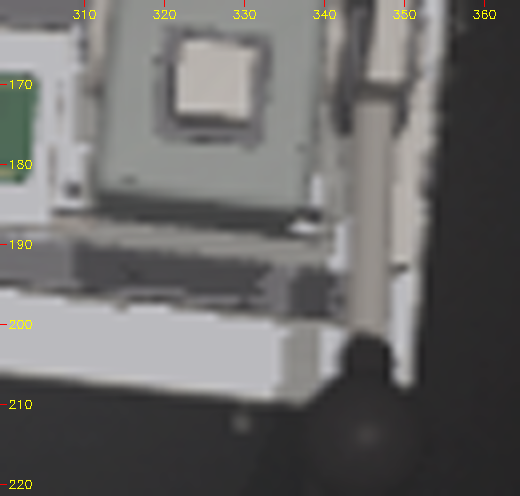

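View pics/d4.png

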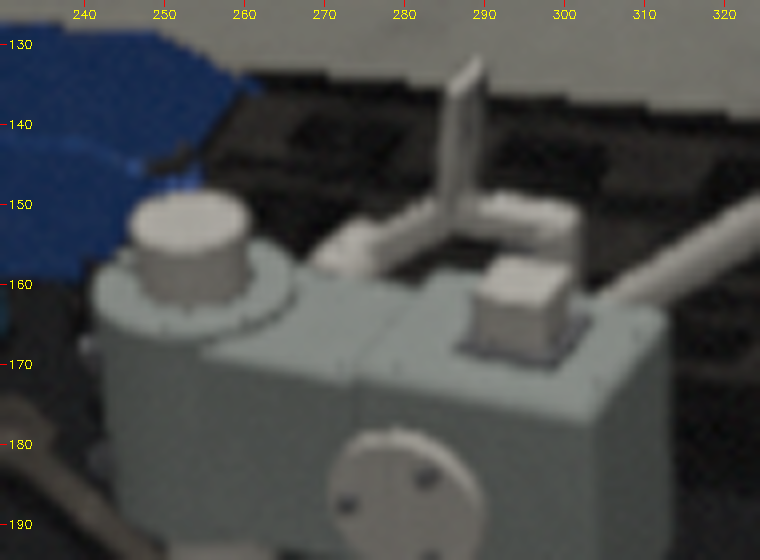

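View pics/d5.png

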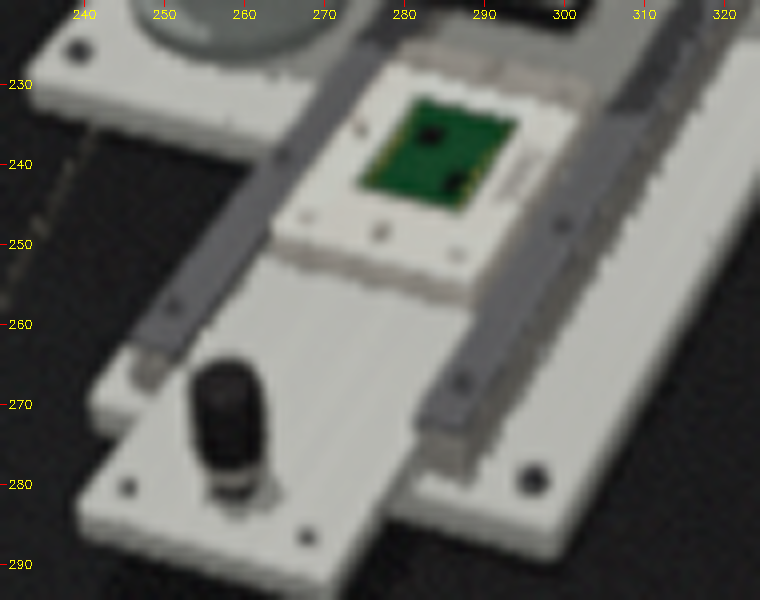

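Run:
```python
from h import *
t=cam("top"); s=cam("side")
P=lambda u,v,z:plane(t,u,v,z)
bed=[([-75,170],P(254,201.5,.018)),([-75,-75],P(350.5,208,.018)),([60,170],P(260,149.5,.018)),([100,0],P(330.7,123.7,.205)),([0,0],P(326.5,169.5,.207))]
A=np.array([b[0] for b in bed])/1000.; B=np.array([b[1][:2] for b in bed])
z=A[:,0]+1j*A[:,1]; w=B[:,0]+1j*B[:,1]
r=np.vdot(z-z.mean(),w-w.mean()); r/=abs(r); o=w.mean()-r*z.mean()
print("origin",o,"yaw",np.angle(r)); print("res mm",np.round(1000*(r*z+o-w)*np.conj(r),1))
def inv(X): q=(X[0]+1j*X[1]-o)*np.conj(r); return np.round([1000*q.real,1000*q.imag,1000*X[2]],1)
print("knob",P(244,168.7,.070),inv(P(244,168.7,.070)))
for n,a,b in (("ball",(346,213),(343,141)),("knobtop",(244,168.7),(256.8,266.5)),("column top",(330.7,123.7),(253.3,152)),("ram",(326.5,169.5),(295.2,158.5))):
    X,e=tri(t,a,s,b); print(n,X,e,inv(X))
for n,p,zz in (("col",(253.3,152),.205),("bed-75,170",(299,288),.018),("60,170",(241,270),.018)):
    X=plane(s,*p,zz); print("side",n,X,inv(X))
```

```text
origin (0.595659944840125-0.025649486456755646j) yaw -0.097300702332928
res mm [-0.8-0.7j -5.3-2.j   0.9+1.7j  2.5+0.9j  2.8+0.1j]
knob [0.61506511 0.16951876 0.07      ] [  0.4 196.1  70. ]
ball [ 0.49802579 -0.06261481  0.24323234] 0.0005551242059801122 [-93.6 -46.3 243.2]
knobtop [0.61683396 0.17012276 0.06934409] 0.003465246268250751 [  2.1 196.9  69.3]
column top [ 0.6924406  -0.03593806  0.20625228] 0.0002812437925116577 [ 97.3  -0.8 206.3]
ram [ 0.59284627 -0.02533071  0.20887776] 0.0003794574217916295 [ -2.8   0.  208.9]
side col [ 0.69352702 -0.03807542  0.205     ] [ 98.6  -2.9 205. ]
side bed-75,170 [0.53710743 0.1581049  0.018     ] [-76.1 177.2  18. ]
side 60,170 [0.67086429 0.13802575 0.018     ] [ 58.9 170.2  18. ]
```

Run:
```python
from h import *
s=cv2.imread("pics/a_side.png");a=cv2.imread("pics/a_top.png")
cv2.imwrite("pics/e1.png",cv2.resize(s[120:170,315:375],None,fx=10,fy=10,interpolation=cv2.INTER_CUBIC))
c=cv2.convertScaleAbs(a[190:235,320:375],alpha=3)
cv2.imwrite("pics/e2.png",cv2.resize(c,None,fx=10,fy=10,interpolation=cv2.INTER_CUBIC))
```

```text
(no output)
```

View pics/e1.png

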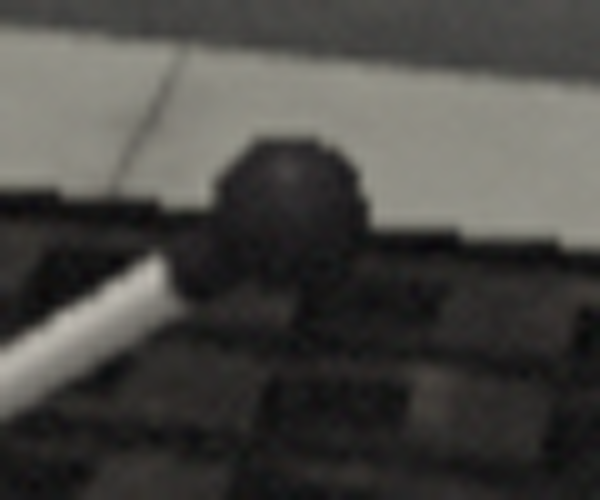

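View pics/e2.png

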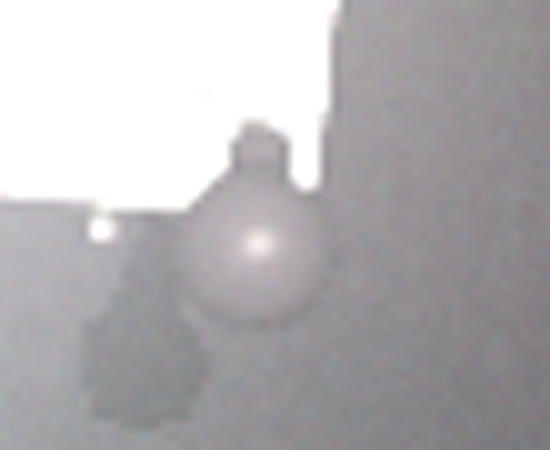

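```bash
cat >> h.py <<'E'
# bed pose (filled from fit)
E
python3 - <<'E'
from h import *
t=cam("top"); s=cam("side")
ball,e=tri(t,(345.4,214.1),s,(343.5,140.6)); print("ball",ball,e)
P=lambda u,v,z:plane(t,u,v,z)
h=ball[2]-.2416; print("h",h)
ram,e=tri(t,(326.5,169.5),s,(295.2,158.5)); 
bed=[([-75,170],P(254,201.5,.018)),([60,170],P(260,149.5,.018)),([100,0],P(330.7,123.7,.205)),([0,0],P(326.5,169.5,.202+h)),([-92.7,-46],ball),
 ([-75,170],plane(s,299,288,.018)),([60,170],plane(s,241,270,.018)),([100,0],plane(s,253.3,152,.205)),([0,0],plane(s,295.2,158.5,.202+h)) ]
A=np.array([b[0] for b in bed])/1000.; B=np.array([b[1][:2] for b in bed])
z=A[:,0]+1j*A[:,1]; w=B[:,0]+1j*B[:,1]
r=np.vdot(z-z.mean(),w-w.mean()); r/=abs(r); o=w.mean()-r*z.mean()
print("origin",o,"yaw",np.angle(r)); print("res mm",np.round(1000*(r*z+o-w)*np.conj(r),1))
def inv(X): q=(X[0]+1j*X[1]-o)*np.conj(r); return np.round([1000*q.real,1000*q.imag,1000*X[2]],1)
def fwd(x,y,z): q=(x+1j*y)/1000*r+o; return np.round([q.real,q.imag,z/1000],4)
for X in (P(244,168.7,.070),plane(s,256.8,266.5,.07)): print("knob",X,inv(X))
print("tab", fwd(36,-46,229+1000*h),"hinge",fwd(72,-46,171+1000*h))
X=fwd(36,-46,237+1000*h); print(proj(t,X),proj(s,X))
E
```

```text
ball [ 0.49620676 -0.06112294  0.24511384] 0.00040894327000655313
h 0.0035138350157570553
origin (0.5933423809837051-0.02549781091842889j) yaw -0.11167777666565475
res mm [-0.7+0.2j  1. +0.8j  0.2-0.6j  0.2+0.j  -0.1+0.2j  1.3-6.2j  1.2-1.1j
 -1. +1.3j -2.1+5.3j]
knob [0.61506511 0.16951876 0.07      ] [-1.000e-01  1.962e+02  7.000e+01]
knob [0.61830688 0.17095875 0.07      ] [  2.9 198.   70. ]
tab [ 0.624  -0.0752  0.2325] hinge [ 0.6598 -0.0792  0.1745]
[350.89020638 152.20920979] [287.69263921 133.39015025]
```

Request:
{"method": "arm_command", "body": {
  "deltas": [
    [-1,0,-0.25,-0.1,0,0,0],
    [-1,0,-0.5,-0.2,0,0,0],
    [-1,0,-0.75,-0.3,0,0,0],
    [-1,0,-1,-0.4,0,0,0]
  ],
  "newtons": 30
}}

```text
clock: 0.65
position: [0.1167, 0.4591, 0.3086]
tool_rot: [-3.141, 0.0, 2.893]
force: [0.2, 0.7, 0.1]
grip_width: 0.0122
```

Run:
```python
from h import *
o=telemetry.observe(); print(np.round(o["qpos"],3),o["position"],o["tool_rot"],o["force"])
cv2.imwrite("pics/f_top.png",cams.grab_frame("top"))
```

```text
[-1.403  0.212 -0.053  1.905  0.013  1.025 -0.139] [0.11665754 0.45906872 0.30858158] [-3.14133839e+00  5.70508276e-05  2.89281993e+00] [0.15028625 0.67770581 0.10856867]
```

View pics/f_top.png

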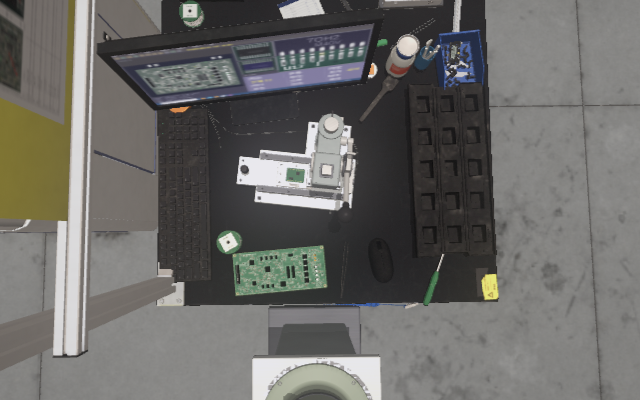

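Request:
{"method": "arm_command", "body": {
  "deltas": [
    [-1,0,-0.25,-0.05,0,0,0],
    [-1,0,-0.5,-0.1,0,0,0],
    [-1,0,-0.75,-0.15,0,0,0]
  ]
}}

```text
clock: 1.08
position: [0.089, 0.3501, 0.3309]
tool_rot: [-3.141, 0.0, 2.893]
force: [0.4, -0.1, 1.4]
grip_width: 0.0001
```

Run:
```python
from h import *
o=telemetry.observe(); print(np.round(o["qpos"],3),o["position"],o["tool_rot"],o["force"])
cv2.imwrite("pics/g_side.png",cams.grab_frame("side"))
```

```text
[-1.412e+00 -1.400e-02 -7.300e-02  2.103e+00 -1.000e-03  1.053e+00
 -1.630e-01] [0.0889906  0.35008719 0.330866  ] [-3.14138578e+00  4.21934846e-05  2.89270506e+00] [ 0.39657367 -0.12194084  1.41797575]
```

View pics/g_side.png

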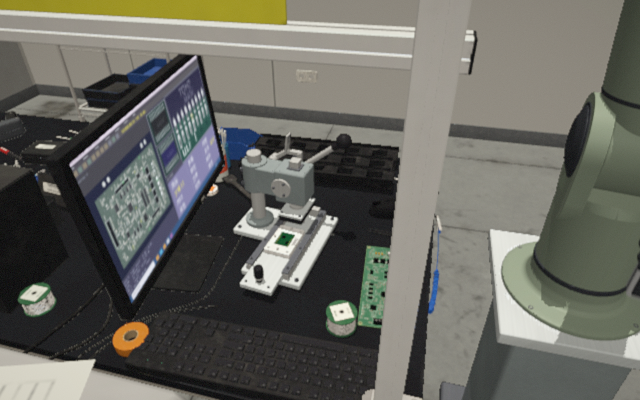

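Run:
```python
from h import *
t=cam("top"); s=cam("side")
print(tri(t,(88,352),s,(472,72)),tri(t,(55,355),s,(472,32)))
# post top-view edges at z=0 and side-view lines
for z in (0.0,0.3,0.5): print(z,[plane(s,u,v,z) for u,v in((385,380),(430,380),(420,30),(468,30))] if z==0 else '')
```

```text
(array([0.2995062 , 0.32063818, 0.5339956 ]), np.float64(0.00037396588744520833)) (array([0.30725031, 0.34335198, 0.57686997]), np.float64(0.0014725320354570092))
0.0 [array([3.43573974e-01, 3.08755296e-01, 1.11022302e-16]), array([0.2706454 , 0.29016649, 0.        ]), array([ 0.43103402, -2.00548278,  0.        ]), array([ 0.1609859 , -2.06268785,  0.        ])]
0.3 
0.5
```

Request:
{"method": "arm_command", "body": {
  "deltas": [
    [-1,-0.227,-0.183,0,0,0,0],
    [-1,-0.49,-0.23,0,0,0,0],
    [-1,-0.75,-0.305,0,0,0,0],
    [-1,-0.967,-0.394,0,0,0,0]
  ]
}}

```text
clock: 1.62
position: [0.2164, 0.2575, 0.3309]
tool_rot: [3.141, 0.0, 2.892]
force: [0.1, 0.3, -0.4]
grip_width: -0.0002
```

Run:
```python
from h import *
o=telemetry.observe(); print(np.round(o["qpos"],3),o["position"],o["tool_rot"],o["force"])
cv2.imwrite("pics/h_side.png",cams.grab_frame("side"))
```

```text
[-1.219 -0.076  0.16   2.158  0.014  1.058  0.255] [0.2164268  0.2574896  0.33085267] [3.14134371e+00 8.13287934e-05 2.89238385e+00] [ 0.05353636  0.27844447 -0.3985572 ]
```

View pics/h_side.png

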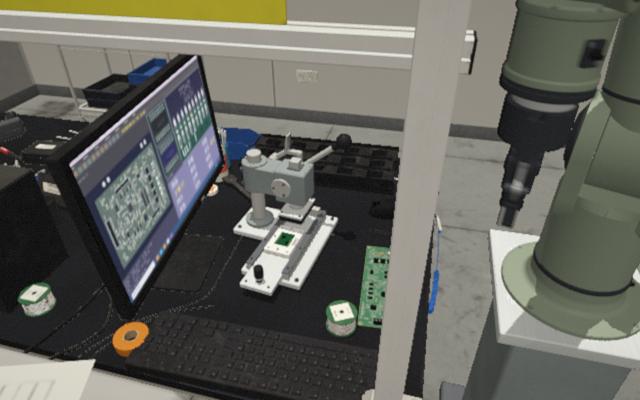

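Request:
{"method": "arm_command", "body": {
  "deltas": [
    [-1,-0.28,-0.14,0,0,0,0],
    [-1,-0.5,-0.3,0,0,0,0],
    [-1,-0.7,-0.5,0,0,0,0],
    [-1,-0.9,-0.74,0,0,0,0]
  ]
}}

```text
clock: 2.17
position: [0.3194, 0.1163, 0.3308]
tool_rot: [3.141, 0.0, 2.893]
force: [0.0, 0.2, -1.2]
grip_width: 0.0005
```

Run:
```python
from h import *
o=telemetry.observe(); print(np.round(o["qpos"],3),o["position"],o["tool_rot"],o["force"])
```

```text
[-1.005 -0.093  0.45   2.163  0.046  1.063  0.743] [0.31937922 0.11634843 0.33082268] [3.14147875e+00 1.90759374e-04 2.89312204e+00] [ 0.04487973  0.17559509 -1.17547255]
```

Request:
{"method": "arm_command", "body": {
  "deltas": [
    [0.2,-0.23,0.11,0,0,0,-0.05],
    [0.2,-0.46,0.22,0,0,0,-0.1],
    [0.2,-0.69,0.33,0,0,0,-0.15],
    [0.2,-0.92,0.44,0,0,0,-0.175]
  ]
}}

```text
clock: 2.68
position: [0.47, 0.1479, 0.3306]
tool_rot: [-3.141, -0.0, 3.032]
force: [-0.5, -0.2, 0.7]
grip_width: 0.0512
```

```bash
cat >> h.py <<'E'
from scipy.spatial.transform import Rotation as Ro
O=np.array([.5933,-.0255]); YAW=-.1117; H=.0045
def bw(x,y,z): # bed mm -> world m
    c,s=np.cos(YAW),np.sin(YAW); return np.array([O[0]+(c*x-s*y)/1e3,O[1]+(s*x+c*y)/1e3,z/1e3])
def wb(X):
    c,s=np.cos(YAW),np.sin(YAW); d=np.asarray(X[:2])-O; return np.round(1e3*np.array([c*d[0]+s*d[1],-s*d[0]+c*d[1],X[2]]),1)
def st():
    o=telemetry.observe(); print("t",round(o["clock"],2),"q",np.round(o["qpos"],2),"P",np.round(o["position"],4),"bed",wb(o["position"]),"rot",np.round(o["tool_rot"],3),"F",np.round(o["force"],1),"M",np.round(o["moment"],2),"w",round(o["grip_width"],4)); return o
def to(x,y,z):
    o=telemetry.observe(); R=Ro.from_euler("xyz",o["tool_rot"]).as_matrix()
    u=R.T@(bw(x,y,z)-o["position"])/.15
    Rt=Ro.from_euler("xyz",[np.pi,0,np.pi+YAW]).as_matrix()
    print("units",np.round(u,3),"rot",np.round(Ro.from_matrix(R.T@Rt).as_rotvec()/(np.pi/4),3))
E
python3 - <<'E'
from h import *
st(); to(0,196,150); to(0,196,57)
E
```

```text
t 2.67 q [-0.88  0.25  0.56  1.85 -0.15  1.08  1.2 ] P [0.47   0.1479 0.3306] bed [-141.9  158.5  330.6] rot [-3.141 -0.     3.032] F [-0.5 -0.2  0.7] M [ 0.03 -0.02  0.02] w 0.0512
units [-0.946  0.248  1.204] rot [-0.    -0.     0.002]
units [-0.946  0.249  1.824] rot [-0.    -0.     0.002]
```

Request:
{"method": "arm_command", "body": {
  "deltas": [
    [0.2,-0.35,0.1,0.2,0,0,0],
    [0.2,-0.7,0.2,0.45,0,0,0],
    [0.2,-0.946,0.249,0.75,0,0,0],
    [0.2,-0.946,0.249,1,0,0,0],
    [0.2,-0.946,0.249,1,0,0,0]
  ]
}}

```text
clock: 3.3
position: [0.6127, 0.1683, 0.1782]
tool_rot: [-3.139, -0.004, 3.03]
force: [1.0, -0.3, -0.1]
grip_width: 0.0513
```

Run:
```python
from h import *
st(); w=cam("wrist"); p=proj(w,bw(0,196,70)); print("knob top expect",p)
im=cams.grab_frame("wrist"); cv2.circle(im,tuple(int(round(v)) for v in p),3,(0,0,255),1); cv2.imwrite("pics/i_wrist.png",im); to(0,196,58)
```

```text
t 3.3 q [-0.67  0.67  0.47  1.65 -0.36  0.92  1.4 ] P [0.6127 0.1683 0.1782] bed [ -2.4 194.8 178.2] rot [-3.139 -0.004  3.03 ] F [ 1.  -0.3 -0.1] M [-0.01 -0.02 -0.01] w 0.0513
knob top expect [323.07914159 206.58882867]
units [-0.011  0.006  0.817] rot [-0.001 -0.002  0.   ]
```

View pics/i_wrist.png

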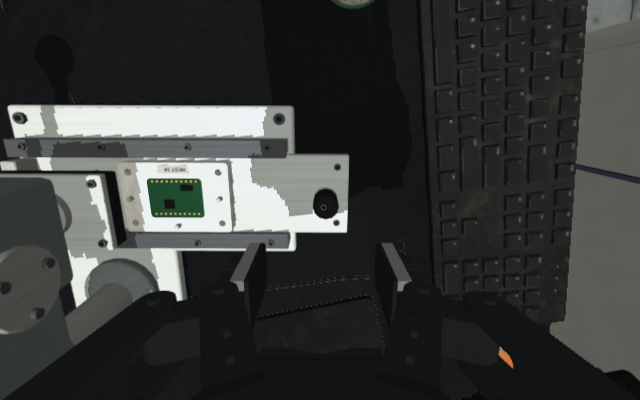

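Request:
{"method": "arm_command", "body": {
  "deltas": [
    [0.2,-0.01,0.01,0.3,0,0,0],
    [0.2,-0.01,0.01,0.6,0,0,0],
    [0.2,-0.01,0.01,0.8,0,0,0],
    [0.2,-0.01,0.01,0.8,0,0,0]
  ]
}}

```text
clock: 3.85
position: [0.6155, 0.1705, 0.0613]
tool_rot: [-3.142, -0.001, 3.031]
force: [0.1, 0.4, 1.0]
grip_width: 0.0511
```

Request:
{"method": "arm_command", "body": {
  "deltas": [
    [-1,0,0,0,0,0,0],
    [-1,0,0,0,0,0,0],
    [-1,0,0,0,0,0,0],
    [-1,0,0,0,0,0,0]
  ],
  "newtons": 30
}}

```text
clock: 4.35
position: [0.6168, 0.1706, 0.0632]
tool_rot: [3.14, 0.003, 3.03]
force: [-2.8, -0.5, 12.7]
grip_width: 0.0186
```

Run:
```python
from h import *
st(); to(0,125,58)
cv2.imwrite("pics/j_side.png",cams.grab_frame("side")[120:300,210:410].repeat(3,0).repeat(3,1))
```

```text
t 4.35 q [-0.61  0.82  0.39  1.7  -0.44  0.71  1.46] P [0.6168 0.1706 0.0632] bed [  1.4 197.5  63.2] rot [3.14e+00 3.00e-03 3.03e+00] F [-2.8 -0.5 12.7] M [0.06 0.45 0.01] w 0.0186
units [ 0.01  -0.484  0.033] rot [0.002 0.003 0.001]
```

View pics/j_side.png

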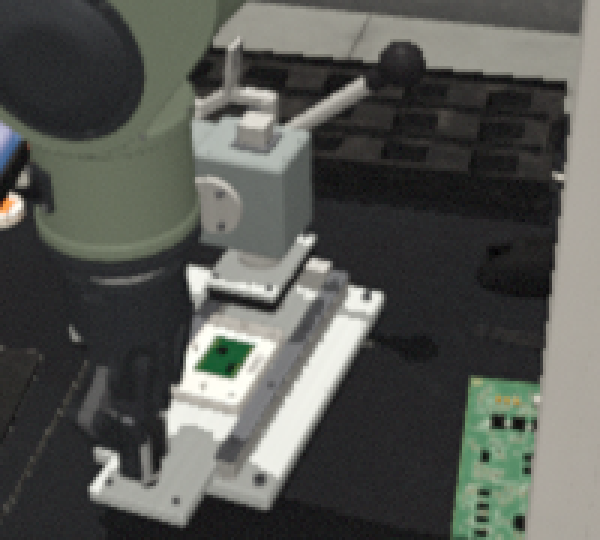

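Request:
{"method": "arm_command", "body": {
  "deltas": [
    [-1,0,-0.1,-0.03,0,0,0],
    [-1,0.01,-0.22,-0.03,0,0,0],
    [-1,0.01,-0.34,-0.03,0,0,0],
    [-1,0.01,-0.43,-0.03,0,0,0],
    [-1,0.01,-0.46,-0.03,0,0,0]
  ]
}}

```text
clock: 5.03
position: [0.6075, 0.1008, 0.0653]
tool_rot: [-3.141, 0.003, 3.029]
force: [14.3, 0.8, -32.2]
grip_width: 0.0184
```

Request:
{"method": "arm_command", "body": {
  "deltas": [
    [-1,0,-0.02,0,0,0,0],
    [-1,0,-0.03,0,0,0,0]
  ]
}}

```text
clock: 5.28
position: [0.6073, 0.0991, 0.0653]
tool_rot: [3.14, 0.003, 3.031]
force: [16.2, 12.7, -34.6]
grip_width: 0.0184
```

Run:
```python
from h import *
st()
```

```text
t 5.28 q [-0.51  0.78  0.38  1.77 -0.43  0.67  1.57] P [0.6073 0.0991 0.0653] bed [1.000e-01 1.254e+02 6.530e+01] rot [3.140e+00 3.000e-03 3.031e+00] F [ 16.2  12.7 -34.6] M [ 2.71 -3.48 -0.05] w 0.0184
```

Request:
{"method": "arm_command", "body": {
  "deltas": [
    [-1,-0.01,-0.01,0.02,0,0,0],
    [-1,-0.01,-0.02,0.02,0,0,0]
  ]
}}

```text
clock: 5.52
position: [0.6077, 0.099, 0.0646]
tool_rot: [3.135, 0.001, 3.033]
force: [-6.0, 26.3, 17.9]
grip_width: 0.0185
```

Run:
```python
from h import *
st()
```

```text
t 5.53 q [-0.5   0.78  0.37  1.77 -0.44  0.67  1.58] P [0.6077 0.099  0.0646] bed [  0.4 125.3  64.6] rot [3.135e+00 1.000e-03 3.033e+00] F [-6.  26.3 17.9] M [5.66 1.38 0.09] w 0.0185
```

Request:
{"method": "arm_command", "body": {
  "deltas": [
    [-1,0,0.01,0,0,0,0],
    [0.2,0,0.01,0,0,0,0],
    [0.2,0,0.01,0,0,0,0],
    [0.2,0,0.01,-0.05,0,0,0],
    [0.2,0,0.01,-0.3,0,0,0],
    [0.2,0,0.01,-0.6,0,0,0]
  ]
}}

```text
clock: 6.28
position: [0.607, 0.0952, 0.1534]
tool_rot: [-3.141, -0.001, 3.03]
force: [-0.4, -0.3, 0.5]
grip_width: 0.0515
```

Run:
```python
from h import *
st(); im=cams.grab_frame("wrist"); w=cam("wrist")
for y in (125,130): print(proj(w,bw(0,y,70)))
cv2.imwrite("pics/k_wrist.png",im)
cv2.imwrite("pics/k_side.png",cams.grab_frame("side")[120:300,210:410].repeat(3,0).repeat(3,1))
```

```text
t 6.28 q [-0.55  0.67  0.45  1.73 -0.37  0.83  1.53] P [0.607  0.0952 0.1534] bed [  0.2 121.4 153.4] rot [-3.141e+00 -1.000e-03  3.030e+00] F [-0.4 -0.3  0.5] M [ 0.04 -0.01 -0.06] w 0.0515
[325.80529766 206.39177763]
[333.02198879 206.38486016]
```

View pics/k_wrist.png

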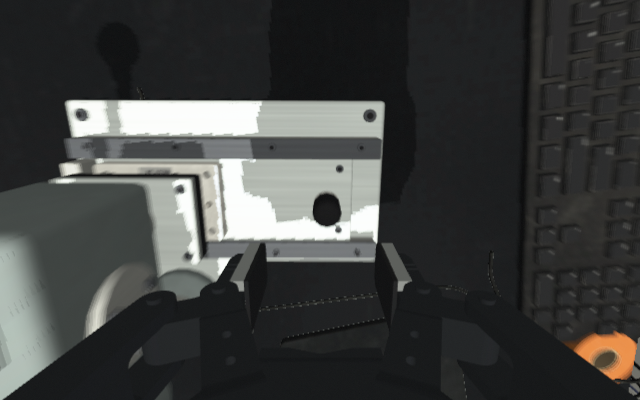

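View pics/k_side.png

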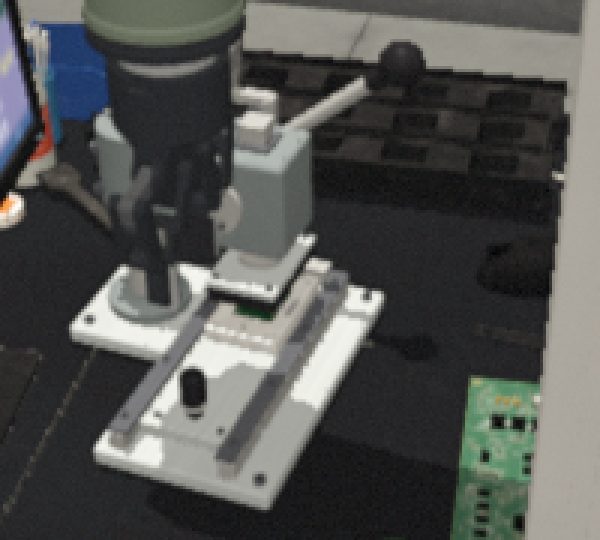

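Request:
{"method": "arm_command", "body": {
  "deltas": [
    [-1,0,0,-0.35,0,0,0],
    [-1,0,0,-0.7,0,0,0],
    [-1,0,-0.2,-1,0,0,0],
    [-1,0,-0.5,-1,0,0,0],
    [-1,0,-0.8,-1,0,0,0],
    [-1,0,-1,-1,0,0,0]
  ]
}}

```text
clock: 7.12
position: [0.59, -0.0559, 0.3026]
tool_rot: [-3.141, 0.0, 3.028]
force: [-0.2, 0.0, 1.2]
grip_width: -0.0002
```

Run:
```python
from h import *
st(); to(3,-46,238)
```

```text
t 7.12 q [-0.39  0.47  0.56  1.65 -0.27  1.11  1.7 ] P [ 0.59   -0.0559  0.3026] bed [ 2.000e-01 -3.060e+01  3.026e+02] rot [-3.141  0.     3.028] F [-0.2  0.   1.2] M [0.03 0.01 0.03] w -0.0002
units [-0.019 -0.103  0.431] rot [-0.     0.    -0.002]
```

Request:
{"method": "arm_command", "body": {
  "deltas": [
    [-1,-0.01,-0.1,0.1,0,0,0],
    [-1,-0.01,-0.1,0.3,0,0,0],
    [-1,-0.01,-0.1,0.43,0,0,0],
    [-1,-0.01,-0.1,0.43,0,0,0]
  ]
}}

```text
clock: 7.62
position: [0.5897, -0.0678, 0.2359]
tool_rot: [-3.141, -0.003, 3.031]
force: [-0.7, -0.3, 0.2]
grip_width: 0.0
```

Run:
```python
from h import *
st(); to(105,-46,238)
cv2.imwrite("pics/l_side.png",cams.grab_frame("side")[100:280,210:410].repeat(3,0).repeat(3,1))
cv2.imwrite("pics/l_wrist.png",cams.grab_frame("wrist"))
```

```text
t 7.62 q [-0.34  0.54  0.53  1.72 -0.32  0.97  1.76] P [ 0.5897 -0.0678  0.2359] bed [  1.2 -42.4 235.9] rot [-3.141e+00 -3.000e-03  3.031e+00] F [-0.7 -0.3  0.2] M [ 0.03 -0.04  0.02] w 0.0
units [-0.692 -0.025 -0.016] rot [-0.    -0.004  0.001]
```

View pics/l_side.png

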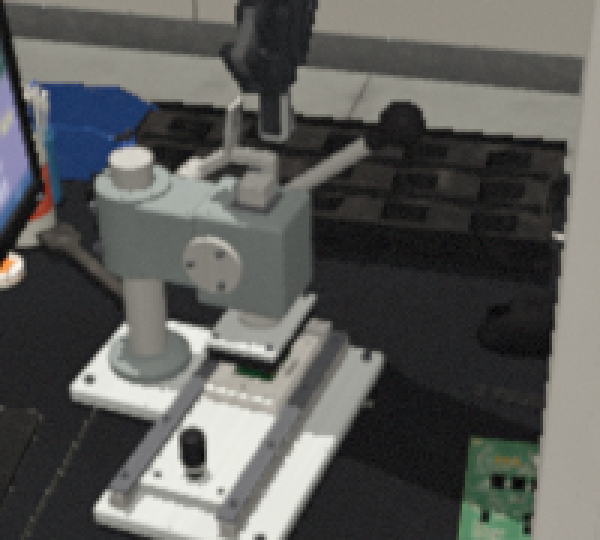

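View pics/l_wrist.png

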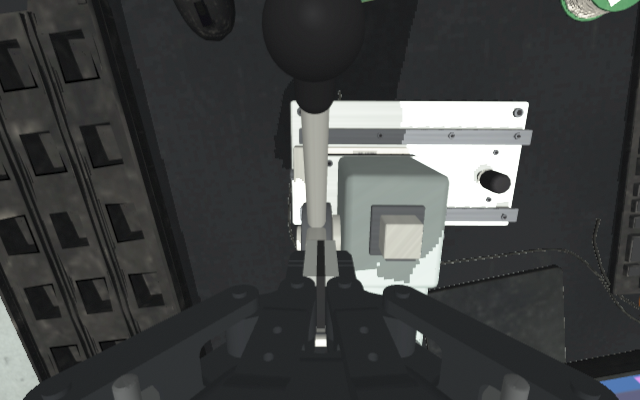

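Request:
{"method": "arm_command", "body": {
  "deltas": [
    [-1,-0.13,-0.02,-0.01,0,0,0],
    [-1,-0.25,-0.02,-0.01,0,0,0],
    [-1,-0.37,-0.02,-0.01,0,0,0],
    [-1,-0.49,-0.02,-0.01,0,0,0],
    [-1,-0.6,-0.02,-0.01,0,0,0],
    [-1,-0.68,-0.02,-0.01,0,0,0],
    [-1,-0.72,-0.02,-0.01,0,0,0],
    [-1,-0.72,-0.02,-0.01,0,0,0]
  ]
}}

```text
clock: 8.72
position: [0.6976, -0.0835, 0.2396]
tool_rot: [-3.141, 0.001, 3.03]
force: [0.7, 0.5, 0.4]
grip_width: 0.0002
```

Run:
```python
from h import *
st()
cv2.imwrite("pics/m_side.png",cams.grab_frame("side")[100:280,210:410].repeat(3,0).repeat(3,1))
```

```text
t 8.72 q [-0.25  0.71  0.5   1.4  -0.36  1.12  1.76] P [ 0.6976 -0.0835  0.2396] bed [110.1 -46.  239.6] rot [-3.141e+00  1.000e-03  3.030e+00] F [0.7 0.5 0.4] M [ 0.02 -0.04  0.06] w 0.0002
```

View pics/m_side.png

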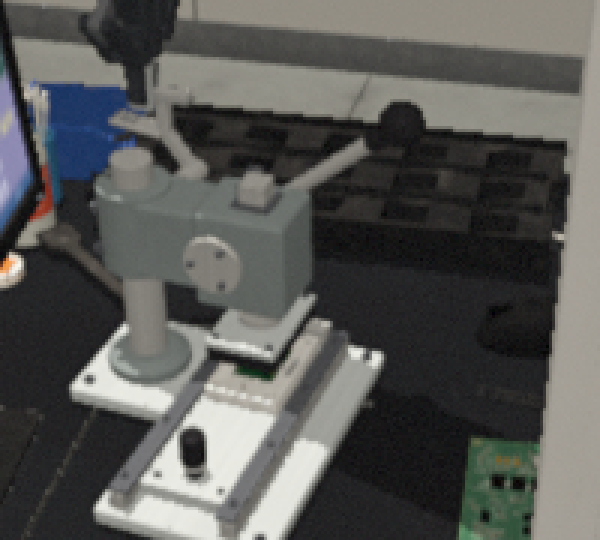

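Request:
{"method": "arm_command", "body": {
  "deltas": [
    [-1,0,0,-0.2,0,0,0],
    [-1,0,0,-0.4,0,0,0],
    [-1,0.2,0,-0.5,0,0,0]
  ]
}}

```text
clock: 9.15
position: [0.6679, -0.0804, 0.3155]
tool_rot: [-3.141, 0.002, 3.03]
force: [0.1, -0.0, 0.2]
grip_width: 0.0
```

Run:
```python
from h import *
st()
cv2.imwrite("pics/n_side.png",cams.grab_frame("side")[100:280,210:410].repeat(3,0).repeat(3,1))
s=cam("side")
for th in (1.2,1.5,1.9):
    for z in (28,66):
        x=-36*np.cos(th)+z*np.sin(th); zz=36*np.sin(th)+z*np.cos(th)
        p=proj(s,bw(72+x,-46,175.5+zz)); print(th,z,(p-[210,100])*3)
```

```text
t 9.15 q [-0.29  0.6   0.54  1.4  -0.31  1.23  1.74] P [ 0.6679 -0.0804  0.3155] bed [ 80.3 -46.2 315.5] rot [-3.141e+00  2.000e-03  3.030e+00] F [ 0.1 -0.   0.2] M [-0.   -0.04 -0.03] w 0.0
1.2 28 [174.67719253 115.91039998]
1.2 66 [131.08130113  92.24689369]
1.5 28 [160.50620155 120.27619894]
1.5 66 [115.6889067  109.39978002]
1.9 28 [146.7709291  132.75201495]
1.9 66 [106.65831469 139.47767228]
```

View pics/n_side.png

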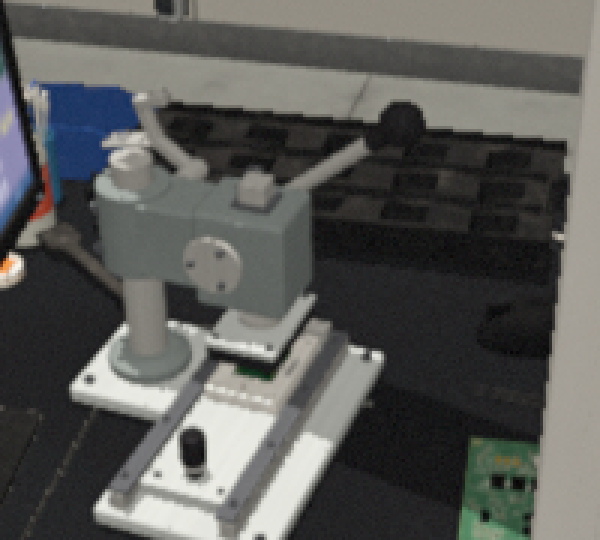

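Request:
{"method": "arm_command", "body": {
  "deltas": [
    [-1,0.3,0,-0.05,0,0,0],
    [0.2,0.6,0,-0.05,0,0,0],
    [0.2,0.85,0,-0.05,0,0,0],
    [0.2,1,0,-0.05,0,0,0],
    [0.2,1,0,-0.05,0,0,0]
  ]
}}

```text
clock: 9.82
position: [0.5173, -0.0633, 0.3224]
tool_rot: [3.14, 0.001, 3.03]
force: [1.0, -0.1, -0.2]
grip_width: 0.0512
```

Run:
```python
from h import *
st(); to(-93,-46,244)
c=cam("wrist"); im=cams.grab_frame("wrist"); p=proj(c,bw(-92.7,-46,245.5)); print(p)
cv2.circle(im,tuple(int(round(v)) for v in p),3,(0,0,255),1);cv2.imwrite("pics/o_wrist.png",im)
```

```text
t 9.82 q [-0.45  0.32  0.59  1.8  -0.2   1.08  1.67] P [ 0.5173 -0.0633  0.3224] bed [-71.3 -46.  322.4] rot [3.14e+00 1.00e-03 3.03e+00] F [ 1.  -0.1 -0.2] M [ 0.09 -0.01  0.01] w 0.0512
units [ 0.145 -0.001  0.523] rot [0.002 0.001 0.001]
[321.08527345 184.63060616]
```

View pics/o_wrist.png

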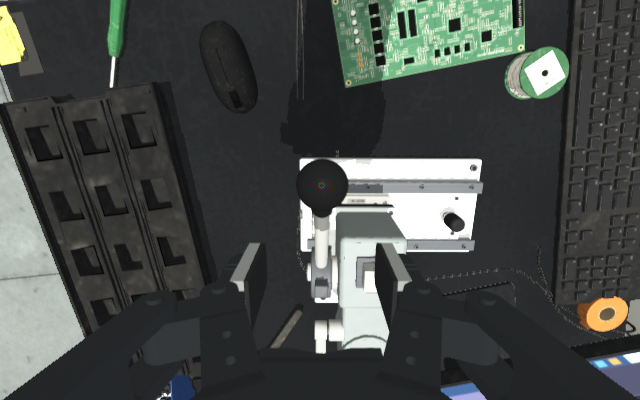

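Request:
{"method": "arm_command", "body": {
  "deltas": [
    [0.2,0.145,0,0.05,0,0,0],
    [0.2,0.145,0,0.2,0,0,0],
    [0.2,0.145,0,0.4,0,0,0],
    [0.2,0.145,0,0.51,0,0,0],
    [0.2,0.145,0,0.51,0,0,0]
  ]
}}

```text
clock: 10.5
position: [0.497, -0.0613, 0.2445]
tool_rot: [-3.141, -0.002, 3.03]
force: [0.9, 0.3, -0.6]
grip_width: 0.0512
```

Request:
{"method": "arm_command", "body": {
  "deltas": [
    [-1,0,0,0,0,0,0],
    [-1,0,0,0,0,0,0],
    [-1,0,0,0,0,0,0]
  ],
  "newtons": 40
}}

```text
clock: 10.88
position: [0.4975, -0.0605, 0.2461]
tool_rot: [3.14, 0.001, 3.031]
force: [-0.3, 5.1, 4.9]
grip_width: 0.032
```

Run:
```python
from h import *
st()
```

```text
t 10.88 q [-0.43  0.37  0.56  1.94 -0.25  0.89  1.72] P [ 0.4975 -0.0605  0.2461] bed [-91.3 -45.4 246.1] rot [3.140e+00 1.000e-03 3.031e+00] F [-0.3  5.1  4.9] M [ 1.18  0.17 -0.  ] w 0.032
```

Request:
{"method": "arm_command", "body": {
  "deltas": [
    [-1,0.06,0,0.08,0,0,0],
    [-1,0.113,0,0.165,0,0,0],
    [-1,0.155,0,0.255,0,0,0],
    [-1,0.19,0,0.349,0,0,0]
  ]
}}

```text
clock: 11.38
position: [0.4693, -0.0572, 0.1934]
tool_rot: [3.14, 0.002, 3.031]
force: [3.9, 5.0, 4.4]
grip_width: 0.0316
```

```bash
cat >> h.py <<'E'
def lev():
    o=telemetry.observe(); b=wb(o["position"]); x=b[0]-22; z=b[2]-149.5
    a=np.arctan2(z,-x); c,s=np.cos(YAW),np.sin(YAW); F=o["force"]; fx=c*F[0]+s*F[1]; fy=-s*F[0]+c*F[1]
    # direction of increasing q (down): ball at (-cos a, sin a); d/dq=(-sin a... )
    t=np.array([-np.sin(a),-np.cos(a)]); rd=np.array([-np.cos(a),np.sin(a)])
    print("q",round(.7-a,3),"rad",round(np.hypot(x,z),1),"resist",round(-(fx*t[0]+F[2]*t[1]),1),"radial",round(fx*rd[0]+F[2]*rd[1],1),"fy",round(fy,1))
E
python3 - <<'E'
from h import *
st(); lev()
E
```

```text
t 11.38 q [-0.41  0.4   0.52  2.07 -0.3   0.74  1.76] P [ 0.4693 -0.0572  0.1934] bed [-119.7  -45.4  193.4] rot [3.140e+00 2.000e-03 3.031e+00] F [3.9 5.  4.4] M [ 1.2  -0.87  0.  ] w 0.0316
q 0.4 rad 148.3 resist 5.2 radial -1.9 fy 5.4
```

Request:
{"method": "arm_command", "body": {
  "deltas": [
    [-1,0.014,0,0.048,0,0,0],
    [-1,0.025,0,0.096,0,0,0],
    [-1,0.033,0,0.145,0,0,0]
  ]
}}

```text
clock: 11.75
position: [0.4641, -0.0567, 0.1717]
tool_rot: [3.14, 0.001, 3.031]
force: [-2.5, 5.2, 7.0]
grip_width: 0.0314
```

Run:
```python
from h import *
lev()
```

```text
q 0.55 rad 148.6 resist 6.4 radial 4.0 fy 4.9
```

Request:
{"method": "arm_command", "body": {
  "deltas": [
    [-1,0.003,0,0.025,0,0,0],
    [-1,0.006,0,0.05,0,0,0]
  ]
}}

```text
clock: 12.0
position: [0.4634, -0.0567, 0.1643]
tool_rot: [3.14, 0.001, 3.031]
force: [-2.1, 5.2, 7.3]
grip_width: 0.0318
```

Request:
{"method": "arm_command", "body": {
  "deltas": [
    [-1,0.002,0,0.025,0,0,0],
    [-1,0.003,0,0.05,0,0,0]
  ]
}}

```text
clock: 12.25
position: [0.4633, -0.0566, 0.1569]
tool_rot: [3.14, 0.002, 3.031]
force: [-0.6, 6.7, 7.1]
grip_width: 0.0318
```

Run:
```python
from h import *
lev()
```

```text
q 0.65 rad 147.9 resist 7.0 radial 1.7 fy 6.6
```

Request:
{"method": "arm_command", "body": {
  "deltas": [
    [-1,0,0,0.025,0,0,0],
    [-1,0,0,0.05,0,0,0]
  ]
}}

```text
clock: 12.5
position: [0.4631, -0.0566, 0.1494]
tool_rot: [3.14, 0.001, 3.031]
force: [-2.0, 7.5, 8.3]
grip_width: 0.0318
```

Request:
{"method": "arm_command", "body": {
  "deltas": [
    [-1,0,0,0.02,0,0,0],
    [-1,0,0,0.03,0,0,0]
  ]
}}

```text
clock: 12.75
position: [0.4631, -0.0566, 0.1449]
tool_rot: [3.14, 0.001, 3.031]
force: [-1.5, 6.6, 8.7]
grip_width: 0.032
```

Run:
```python
from h import *
lev()
```

```text
q 0.731 rad 148.0 resist 8.8 radial 1.9 fy 6.4
```

Request:
{"method": "arm_command", "body": {
  "deltas": [
    [-1,-0.001,0,0.015,0,0,0],
    [-1,-0.001,0,0.03,0,0,0]
  ]
}}

```text
clock: 13.0
position: [0.4633, -0.0566, 0.1405]
tool_rot: [3.14, 0.001, 3.031]
force: [-1.0, 6.7, 9.3]
grip_width: 0.0318
```

Request:
{"method": "arm_command", "body": {
  "deltas": [
    [-1,-0.002,0,0.015,0,0,0],
    [-1,-0.002,0,0.02,0,0,0]
  ]
}}

```text
clock: 13.25
position: [0.4635, -0.0566, 0.1374]
tool_rot: [3.14, 0.001, 3.031]
force: [-2.2, 6.9, 10.0]
grip_width: 0.0319
```

Run:
```python
from h import *
lev()
```

```text
q 0.782 rad 148.0 resist 10.3 radial 2.1 fy 6.6
```

Request:
{"method": "arm_command", "body": {
  "deltas": [
    [-1,-0.002,0,0.01,0,0,0],
    [-1,-0.002,0,0.02,0,0,0]
  ]
}}

```text
clock: 13.5
position: [0.4637, -0.0567, 0.1346]
tool_rot: [3.14, 0.001, 3.031]
force: [-4.4, 6.7, 15.8]
grip_width: 0.0319
```

Request:
{"method": "arm_command", "body": {
  "deltas": [
    [-1,-0.002,0,0.01,0,0,0],
    [-1,-0.002,0,0.02,0,0,0]
  ]
}}

```text
clock: 13.75
position: [0.4641, -0.0566, 0.1317]
tool_rot: [3.14, 0.001, 3.031]
force: [-5.6, 8.0, 21.3]
grip_width: 0.0316
```

Run:
```python
from h import *
lev()
s=cams.grab_frame("side")
cv2.imwrite("pics/p_side.png",cv2.resize(s[120:270,220:400],None,fx=4,fy=4,interpolation=cv2.INTER_CUBIC))
```

```text
q 0.821 rad 148.0 resist 22.0 radial 3.8 fy 7.3
```

View pics/p_side.png

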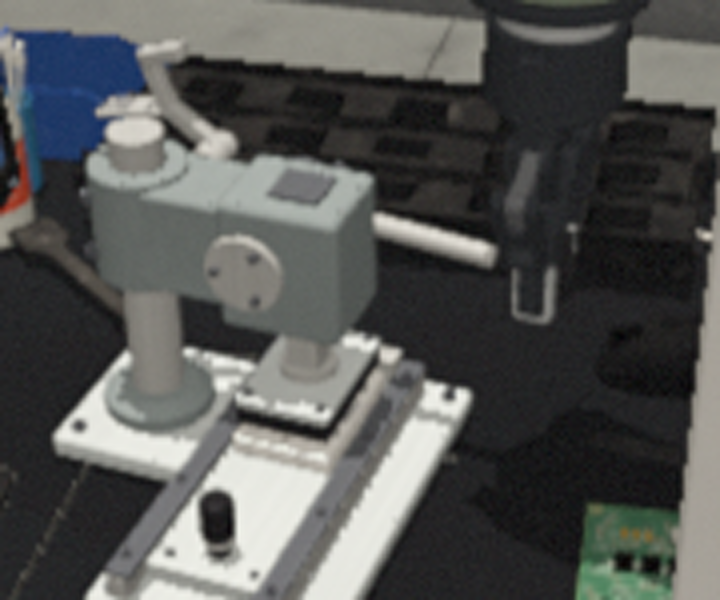

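Request:
{"method": "arm_command", "body": {
  "deltas": [
    [-1,0,0,-0.006,0,0,0],
    [-1,0,0,-0.006,0,0,0],
    [-1,0,0,-0.006,0,0,0],
    [-1,0,0,-0.006,0,0,0]
  ]
}}

```text
clock: 14.3
position: [0.464, -0.0566, 0.1327]
tool_rot: [3.14, 0.001, 3.031]
force: [-5.0, 7.1, 19.4]
grip_width: 0.0316
```

Run:
```python
from h import *
st();lev()
a=cams.grab_frame("top"); cv2.imwrite("pics/q_top.png",a)
```

```text
t 14.3 q [-0.34  0.5   0.44  2.12 -0.38  0.59  1.83] P [ 0.464  -0.0566  0.1327] bed [-125.   -45.3  132.7] rot [3.140e+00 1.000e-03 3.031e+00] F [-5.   7.1 19.4] M [1.46 1.   0.08] w 0.0316
q 0.814 rad 148.0 resist 19.9 radial 3.5 fy 6.5
```

View pics/q_top.png

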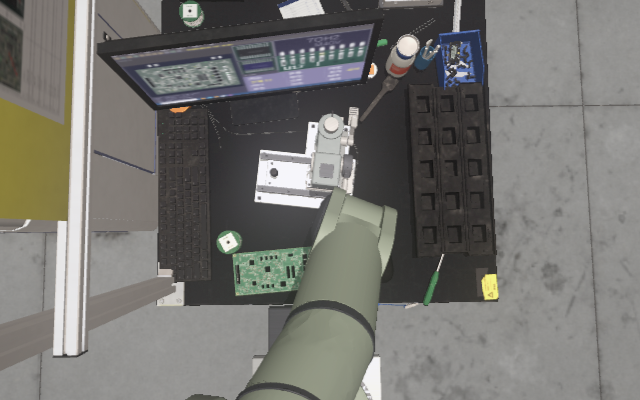

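Run:
```python
from h import *
print(proj(cam("top"),bw(0,125,70)))
job.job_done(); lev()
```

```text
[273.21656264 171.57595773]
the job is handed in; nothing more can be done
the job is handed in; nothing more can be done
```

The contact test is done and handed in at about 14.4 s. The arm is still gripping the ball and holding the probe head down.

- **Carrier:** I slid it in by its knob until the side force rose to 26 N with no further movement. The knob then sat at bed y ≈ 125 mm in the wrist and top views, which is fully home.
- **Catch:** I pushed it over to the back with closed fingers. The side view shows the tab where it should be at 1.9 rad, lying back.
- **Lever:** I pulled it down along its arc. The resistance turned sharply upward at about 0.79 rad, from about 10 N to 22 N over about 6 mm of ball travel, which is the head bottoming. I then eased off by about 1 mm and held at about 0.81 rad, with the ball gripped at 40 N.
- **Holding force:** The last reading was about 20 N. That probably overstates the real force by 2 to 3 N, because pulling the lever freely read 5 to 7 N instead of the expected 2 to 4 N. There was also a side force of about 6.5 N along the hinge axis that I left in place.
- **Mouse and spool:** The solder spool is unchanged in the last top view. The mouse is hidden under the arm in that view; no move went near it.
- **Force peak:** While I was sliding the carrier, the fingers pulled up on the knob with up to about 35 N. I relieved that before letting go. It acted on the fingers, not the gripper body.

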